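# Line up heat sinks by height behind a test fan

### The arm

A 7-joint arm with a two-finger parallel gripper is mounted at the origin on the work surface. World frame = base frame: x ahead of the robot, y to its left, z up, the work surface at z = 0. Lengths are in m, angles in rad, forces in N, time in s.
With the tool pointing down it reaches from about 0.35 to 0.775 m from the base axis. Payload 3.1 kg.
Tool frame: the origin (TCP) lies midway between the tips of the shut fingers; the grasp point (between the pads) lies 19 mm behind it; z points along the fingers, y is the line along which they close (so a half turn about z gives the same grasp; the last joint's range is limited). The gripper opens to 85 mm and grips with 20 to 120 N. Pads are 22 mm wide; open, the fingers measure 114 mm over their backs; the gripper's body (76 mm by 85 mm) begins 54 mm behind the grasp point. The pads swing forward as they close: fully open they stand 13 mm farther back than shut.
Start: joints at [-1.363, 0.311, 0.014, 1.512, -0.004, 1.319, -0.027], TCP at [0.136, 0.533, 0.231] pointing down, gripper open.
Joint ranges: [-2.7, 2.7], [-0.3, 1.91], [-1.27, 1.3], [0.12, 2.57], [-1.44, 4.58], [0.2, 2.03], [-3.05, 3.05]. Speed limits (rad/s): [2.79, 2.79, 3.14, 3.14, 3.14, 3.14, 3.14].

### API

Orientations are given as [roll, pitch, yaw] about the fixed x, y, z axes, in that order (R = Rz(yaw) Ry(pitch) Rx(roll)).
In Python, from rig import env gives the robot as it stands. Calls block until the motion is done:
- env.movep(position, orientation): joint-space move of the TCP to a pose.
- env.line_to(position, attitude=None, v=0.15, guard=None): straight line of the TCP; attitude=None keeps the orientation; v is the mean speed in m/s. With guard (N) it stops when the force on the tool has changed by that much, and returns True; else False.
- env.goto_joints(angles): joint-space move.
- env.command_gripper(opening, squeeze=None): opening from 0.0 (shut) to 1.0 (fully open); squeeze is the grip in N (None keeps the last); returns when the fingers have stopped.
- env.wait(seconds).
- env.solve_ik(position, orientation): joint angles nearest the present ones, or None.
- env.camera(name): name is "scene" or "top" or "wrist"; returns a dict with "color" (384x512x3 uint8, blue, green, red), "K" (3x3 intrinsics, pixels), "k1" (the pictures are not rectified: a ray, as slopes to the right and down, at radius r is drawn at 1 + k1 r^2 times it, then the intrinsics apply), "world_to_cam" (4x4, takes a point from world to camera coordinates). Camera axes: x right, y down, z forward; pixel columns grow to the right and rows downward; lengths in m; the calibration is good to about 2 mm. A picture is of the moment at which its call begins. There is no depth.
A pose or a line that the arm cannot do raises env.PlanningError and nothing moves.
- env.job_done(): hands the job in; it is judged then, once.
Readings, each from a call of its own:
- env.get_clock(): time.
- env.get_joints(): joint angles.
- env.get_qvel(): joint speeds.
- env.get_joint_efforts(): joint torques, N m.
- env.get_eef_pos(): TCP position.
- env.get_ee_rot(): TCP orientation.
- env.get_ft_force(): force on the tool from outside, world axes, zero at the start.
- env.get_moment(): the same for the moment, N m.
- env.get_width(): opening from 0.0 (shut) to 1.0 (fully open).
- env.get_gripper_force(): force on a finger pad.
Only numpy, scipy, OpenCV 4.12 (cv2) and the standard library are available. Lean on these libraries where they do the work, as an engineer would, in place of code of your own. Each camera call takes 0.05 s, during which the arm holds its last target. There are 200 camera calls.

### The job

Set up the cooling test: stand the four heat sinks on the four copper plates, one centred on each plate, in order of height with the shortest next to the fan and the tallest farthest from it, so that none hides behind a taller one. Each must stand upright, flat on its plate, with its fins running along the row so that the air passes between them. Do not tip a heat sink over, and leave the green circuit board where it is.

Things in the scene. Friction and masses are not known exactly. Their poses are not given: they have to be found in the camera images.
- sink_a: The shortest of four loose bare-aluminium heat sinks: square base 40 x 40 mm, 20 mm tall in all, 9 thin upright plate fins running straight along its own y axis; its two outermost fins are flat sides 40 mm apart across its x axis, sound to grip at any height. 48 g nominal. Origin at the centre of its underside, z up. Which of the four starting spots it stands on varies.
- sink_b: The second shortest of four loose bare-aluminium heat sinks: square base 40 x 40 mm, 34 mm tall in all, 7 thin upright plate fins running straight along its own y axis; its two outermost fins are flat sides 40 mm apart across its x axis, sound to grip at any height. 73 g nominal. Origin at the centre of its underside, z up. Which of the four starting spots it stands on varies.
- sink_c: The second tallest of four loose bare-aluminium heat sinks: square base 40 x 40 mm, 48 mm tall in all, 6 thin upright plate fins running straight along its own y axis; its two outermost fins are flat sides 40 mm apart across its x axis, sound to grip at any height. 98 g nominal. Origin at the centre of its underside, z up. Which of the four starting spots it stands on varies.
- sink_d: The tallest of four loose bare-aluminium heat sinks: square base 40 x 40 mm, 62 mm tall in all, 5 thin upright plate fins running straight along its own y axis; its two outermost fins are flat sides 40 mm apart across its x axis, sound to grip at any height. 124 g nominal. Origin at the centre of its underside, z up. Which of the four starting spots it stands on varies.
- plate0: One of four identical fixed copper heater plates, 44 x 44 x 6 mm, in a row about 75 mm apart on a low white-painted strip (70 mm wide, 320 mm long, 12 mm high). Origin at the centre of its underside; its flat top, where a heat sink stands, is 6 mm above the origin and 18 mm above the table. Which plate in the row has this name varies. Its y axis runs along the row.
- plate1: One of four identical fixed copper heater plates, 44 x 44 x 6 mm, in a row about 75 mm apart on a low white-painted strip (70 mm wide, 320 mm long, 12 mm high). Origin at the centre of its underside; its flat top, where a heat sink stands, is 6 mm above the origin and 18 mm above the table. Which plate in the row has this name varies. Its y axis runs along the row.
- plate2: One of four identical fixed copper heater plates, 44 x 44 x 6 mm, in a row about 75 mm apart on a low white-painted strip (70 mm wide, 320 mm long, 12 mm high). Origin at the centre of its underside; its flat top, where a heat sink stands, is 6 mm above the origin and 18 mm above the table. Which plate in the row has this name varies. Its y axis runs along the row.
- plate3: One of four identical fixed copper heater plates, 44 x 44 x 6 mm, in a row about 75 mm apart on a low white-painted strip (70 mm wide, 320 mm long, 12 mm high). Origin at the centre of its underside; its flat top, where a heat sink stands, is 6 mm above the origin and 18 mm above the table. Which plate in the row has this name varies. Its y axis runs along the row.
- fan: Fixed black cooling fan, a square frame 80 x 80 mm and 25 mm thick, on a small foot, 92 mm tall in all, standing at one end of the row, which end varies (a slim air-sensor post of 93 mm stands at the other end). It blows along the row. Origin at the centre of its underside; its y axis (either way round) is the direction of the air and of the row. About 103 mm from its origin to the nearest plate's centre, then about 178, 253 and 328 mm to the others.
- circuit_board: Loose green bare circuit board, 84 x 54 mm, on four brass standoffs, 24 mm tall with its connectors, lying among the heat sinks. Origin at the centre of its footprint on the table. It must be left where it is.
Things that resemble listed ones, but are neither listed nor needed, are in the scene too. What is shaped like the sink_c but blue or pink is not meant.

How it is judged:
By the outcome, as a careful person would: the job done as asked, in the order asked, and still so for the second after the job is handed in, with the robot touching nothing.
It also fails if it takes over 96 s, if anything falls off the work surface, if the arm or the gripper's body presses on something with over 40 N, if the wrist force passes 120 N, or if a joint passes its speed limit or range.

## Working session

There is one attempt and no reset: what is moved stays moved. The work goes in short steps, each a Python script; the robot and the scene stay as the last script left them, time stands still between calls to the robot, and variables do not carry over. Pictures are saved under pics/ and viewed, at most 14 in all, crops included, and the job is handed in when it is done.

```bash
ls; mkdir -p pics; cat > h.py <<'E'
import numpy as np, cv2
from rig import env
def ray(c,uv):
    uv=np.atleast_2d(uv).astype(float)
    d=np.c_[(uv-c['K'][:2,2])/[c['K'][0,0],c['K'][1,1]]]
    u=d.copy()
    for _ in range(20): u=d/(1+c['k1']*(u**2).sum(1,keepdims=True))
    R=c['world_to_cam'][:3,:3];t=c['world_to_cam'][:3,3]
    return -R.T@t,np.c_[u,np.ones(len(u))]@R
def onz(c,uv,z):
    o,d=ray(c,uv); return o+d*((z-o[2])/d[:,2])[:,None]
def proj(c,p):
    p=np.atleast_2d(p); q=p@c['world_to_cam'][:3,:3].T+c['world_to_cam'][:3,3]
    s=q[:,:2]/q[:,2:]; s=s*(1+c['k1']*(s**2).sum(1,keepdims=True))
    return s*[c['K'][0,0],c['K'][1,1]]+c['K'][:2,2]
def tri(c1,a,c2,b):
    o1,d1=ray(c1,a);o2,d2=ray(c2,b);d1=d1[0];d2=d2[0]
    A=np.c_[d1,-d2];s=np.linalg.lstsq(A,o2-o1,rcond=None)[0]
    p,q=o1+s[0]*d1,o2+s[1]*d2
    return (p+q)/2,np.linalg.norm(p-q)
E
python3 - <<'E'
from h import *
for n in('scene','top'):
    c=env.camera(n); cv2.imwrite(f'pics/{n}0.png',cv2.resize(c['color'],(800,600),interpolation=cv2.INTER_CUBIC))
    o,_=ray(c,[256,192]); print(n,o.round(3),c['K'].round(1).tolist(),c['k1'])
c=env.camera('wrist');print(ray(c,[256,192])[0],env.get_ee_rot(),env.get_clock())
print(c['world_to_cam'].round(3))
E
```

```text
pics
scene [ 1.03  -0.026  0.767] [[369.7, 0.0, 258.3], [0.0, 369.7, 186.4], [0.0, 0.0, 1.0]] -0.0460434697178439
top [ 0.375 -0.002  0.859] [[377.4, 0.0, 260.1], [0.0, 377.4, 189.1], [0.0, 0.0, 1.0]] 0.026529277740861293
[0.0630589  0.55345997 0.37263952] [-3.13981043e+00  5.93793519e-05  2.89186161e+00] 0.15
[[ 0.247  0.969 -0.002 -0.551]
 [ 0.925 -0.236  0.297 -0.039]
 [ 0.287 -0.075 -0.955  0.379]
 [ 0.     0.     0.     1.   ]]
```

View pics/scene0.png

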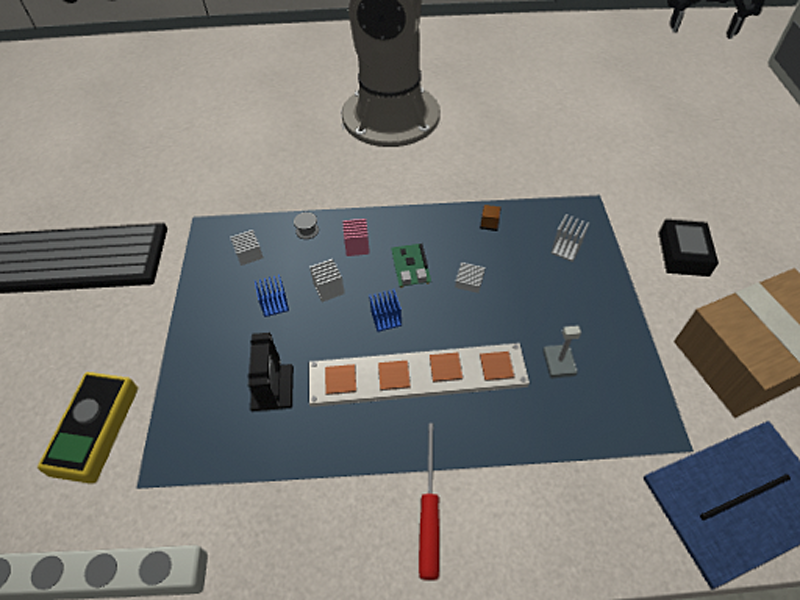

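View pics/top0.png

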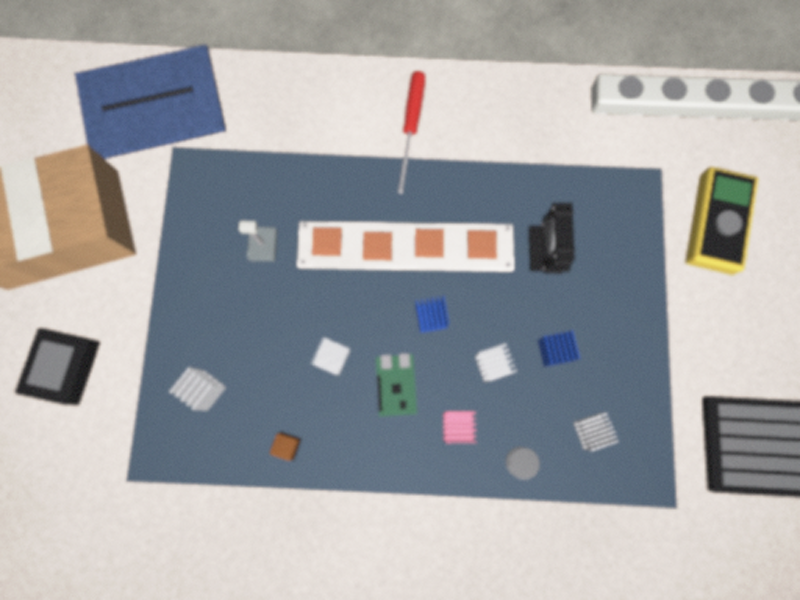

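The scene picture shows the fan at the left (270,370), i.e. the −y end, and the post on the right. The four copper plates are at (340,378), (394,374), (445,366) and (496,364).

Candidates in the scene picture (800x600):
- Bare grey sinks: (245,246), (326,279), (470,273) and (571,237).
- Lookalikes to rule out: blue (271,296) and (386,310), pink (355,237), grey round puck (306,225), brown block (490,217).

I choose the four bare ones and check them in a crop.

```bash
python3 - <<'E'
from h import *
S=env.camera('scene');T=env.camera('top');k=.64
rows=[]
for c,pts in((S,[(245,246),(326,279),(470,273),(571,237)]),(T,[(596,432),(496,362),(331,356),(197,388)])):
    rows.append(np.hstack([cv2.resize(c['color'][int(y*k)-22:int(y*k)+22,int(x*k)-22:int(x*k)+22],(200,200),interpolation=cv2.INTER_CUBIC) for x,y in pts]))
cv2.imwrite('pics/crop.png',np.vstack(rows))
for x,y in [(596,432),(496,362),(331,356),(197,388)]: print(onz(T,[x*k,y*k],.03).round(3))
for c in(S,T):
    hsv=cv2.cvtColor(c['color'],cv2.COLOR_BGR2HSV)
    m=cv2.inRange(hsv,(3,90,90),(18,255,255))
    for q in cv2.findContours(m,0,2)[0]:
        if cv2.contourArea(q)>100:
            r=cv2.minAreaRect(q); p=onz(c,[r[0]],.018)[0]; b=onz(c,cv2.boxPoints(r),.018)
            e=b[1]-b[0];e2=b[2]-b[1];print(np.round(r[0],1),p.round(4),b.mean(0).round(4),np.linalg.norm(e).round(3),np.linalg.norm(e2).round(3),np.degrees(np.arctan2(e[1],e[0])).round(1))
E
```

```text
[[ 0.366 -0.263  0.03 ]]
[[ 0.454 -0.125  0.03 ]]
[[0.452 0.106 0.03 ]]
[[0.399 0.288 0.03 ]]
[217.4 242.1] [ 0.6319 -0.1039  0.018 ] [ 0.6316 -0.1039  0.018 ] 0.044 0.043 92.1
[251.8 239.3] [ 0.6302 -0.0256  0.018 ] [ 0.6299 -0.0256  0.018 ] 0.044 0.042 92.0
[285.  234.2] [0.6221 0.0511 0.018 ] [0.6218 0.0512 0.018 ] 0.044 0.043 93.3
[317.5 233.3] [0.6251 0.1259 0.018 ] [0.6248 0.1259 0.018 ] 0.046 0.044 93.2
[479.6 217. ] [0.6099 0.5195 0.018 ] [0.6057 0.5192 0.018 ] 0.09 0.172 124.5
[506.5 186. ] [0.5255 0.6278 0.018 ] [0.5242 0.6281 0.018 ] 0.08 0.086 126.2
[181.7 285.6] [0.3262 0.1635 0.018 ] [0.3262 0.1635 0.018 ] 0.03 0.032 -13.8
[241. 157.] [0.6196 0.0522 0.018 ] [0.6196 0.0522 0.018 ] 0.037 0.038 -87.3
[308. 156.] [ 0.6292 -0.1026  0.018 ] [ 0.6293 -0.1025  0.018 ] 0.037 0.038 -87.3
[274. 155.] [ 0.628  -0.0239  0.018 ] [ 0.628  -0.0239  0.018 ] 0.037 0.039 -87.3
[208.5 154. ] [0.6232 0.1277 0.018 ] [0.6233 0.1277 0.018 ] 0.039 0.039 -87.2
[ 34.  137.2] [0.6437 0.5327 0.018 ] [0.6455 0.5321 0.018 ] 0.2 0.187 -70.1
```

View pics/crop.png

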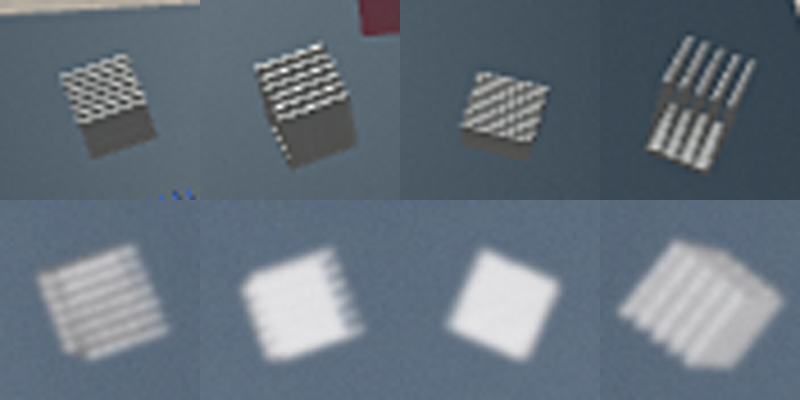

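The crop shows all four standing upright and bare, left to right: b (7 fins, medium-low), c (medium-high), a (lowest) and d (tallest, 5 fins). Next, a survey with the wrist camera straight above each sink, plus two views of the plates.

```bash
cat >> h.py <<'E'
import pickle
def best_ik(p,yaws):
    j0=np.array(env.get_joints());best=None
    for y in yaws:
        q=env.solve_ik(p,[np.pi,0,y])
        if q is not None:
            s=np.abs(np.array(q)-j0).max()
            if best is None or s<best[0]: best=(s,q,y)
    return best
def look(xy,z=.2):   # wrist camera straight above xy
    best=None;j0=np.array(env.get_joints())
    for y in np.arange(-np.pi,np.pi,np.pi/12):
        q=env.solve_ik([xy[0]-.075*np.cos(y),xy[1]-.075*np.sin(y),z],[np.pi,0,y])
        if q is not None:
            s=np.abs(np.array(q)-j0).max()
            if best is None or s<best[0]: best=(s,q)
    env.goto_joints(best[1]); return env.camera('wrist')
E
cat > survey.py <<'E'
from h import *
D={}
for n,xy in dict(d=(.39,.28),a=(.452,.106),p1=(.62,.09),p0=(.63,-.065),c=(.452,-.124),b=(.366,-.263)).items():
    D[n]=look(xy); print(n,ray(D[n],[0,0])[0].round(3),proj(D[n],[*xy,.02]).round(),env.get_clock())
pickle.dump(D,open('D.pkl','wb'))
cv2.imwrite('pics/w.png',np.vstack([np.hstack([cv2.resize(D[n]['color'],(266,200),interpolation=cv2.INTER_AREA) for n in r]) for r in('dac',('p1','p0','b'))]))
E
python3 survey.py
```

```text
d [0.389 0.285 0.342] [[253. 105.]] 1.8917
a [0.453 0.111 0.342] [[254. 105.]] 2.7083
p1 [0.622 0.095 0.341] [[257. 104.]] 3.3417
p0 [ 0.631 -0.063  0.343] [[256. 102.]] 4.0167
c [ 0.455 -0.119  0.343] [[254. 106.]] 4.8083
b [ 0.369 -0.26   0.343] [[255. 103.]] 5.5417
```

View pics/w.png

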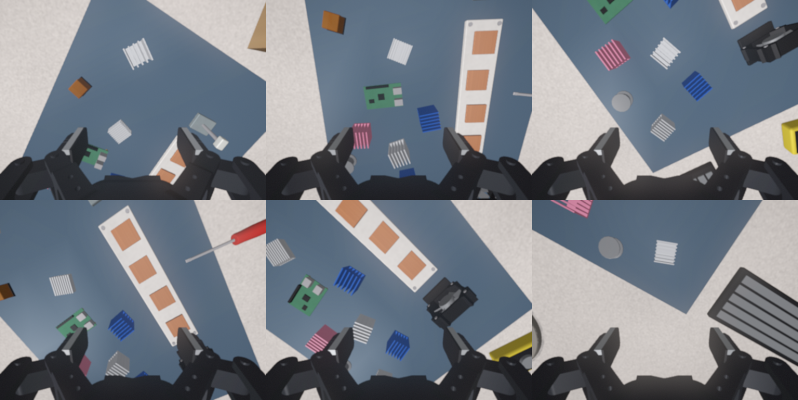

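The montage (rows d,a,c / p1,p0,b) has each sink near pixel (254,105) of its own 512x384 image, clear of its neighbours. All four plates show in p1. Now the geometry.

```bash
cat > m.py <<'E'
from h import *
D=pickle.load(open('D.pkl','rb'))
H=dict(a=.02,b=.034,c=.048,d=.062)
def hull(c,near,off=0,reach=45):
    hsv=cv2.cvtColor(c['color'],cv2.COLOR_BGR2HSV)
    m=((hsv[...,1]<70)).astype(np.uint8)*255
    w=np.zeros_like(m);cv2.circle(w,tuple(int(v) for v in near),reach,255,-1);m&=w
    m=cv2.morphologyEx(m,3,np.ones((5,5)));m=cv2.morphologyEx(m,2,np.ones((3,3)))
    q=max(cv2.findContours(m,0,1)[0],key=cv2.contourArea); return cv2.convexHull(q)[:,0].astype(float),m
def sink(c,near,h):
    u,m=hull(c,near)
    w=onz(c,u,h)[:,:2]*1000
    r=cv2.minAreaRect(w.astype(np.float32)); th=np.radians(r[2])
    # fin direction: brightness varies least along it
    g=cv2.GaussianBlur(cv2.cvtColor(c['color'],6),(0,0),.8).astype(float)
    ctr=np.array(r[0]);s=np.linspace(-14,14,57);A,B=np.meshgrid(s,s)
    P=ctr+A[...,None]*[np.cos(th),np.sin(th)]+B[...,None]*[-np.sin(th),np.cos(th)]
    uv=proj(c,np.c_[P.reshape(-1,2)/1000,np.full(A.size,h)]).astype(np.float32).reshape(57,57,2)
    I=cv2.remap(g,uv[...,0],uv[...,1],1)
    e0=np.abs(np.diff(I,axis=1)).mean();e1=np.abs(np.diff(I,axis=0)).mean()
    fin=th if e0<e1 else th+np.pi/2
    return ctr/1000,fin%np.pi,np.array(r[1]),(e0,e1),u,cv2.boxPoints(r)/1000
if __name__=='__main__':
    import rig
    R={}
    S=env.camera('scene')
    for n,sc in dict(a=(301,175),b=(157,157),c=(209,179),d=(365,152)).items():
        x,f,sz,e,u,box=sink(D[n],(254,105),H[n])
        # height: scene pixel of the topmost silhouette corner against the wrist corner
        us,_=hull(S,sc,reach=26)
        b=box[np.argmin(proj(S,np.c_[box,np.full(4,H[n])])[:,1])]
        pw=proj(D[n],[*b,H[n]])[0]; t,err=tri(D[n],pw,S,us[np.argmin(us[:,1])])
        print(n,x.round(4),'fin',np.degrees(f).round(1),'size',sz.round(1),np.round(e,1),'h',t[2].round(4),'gap',err.round(4))
        R[n]=(x,f)
    P=[];
    near=[(.623,.127),(.620,.0525),(.6285,-.025),(.630,-.103)]
    def cop(c):
        m=cv2.inRange(cv2.cvtColor(c['color'],cv2.COLOR_BGR2HSV),(3,70,70),(18,255,255)); return [cv2.minAreaRect(q) for q in cv2.findContours(m,0,1)[0] if cv2.contourArea(q)>300]
    for k in('p1','p0'):
        for r in cop(D[k]):
            p=onz(D[k],[r[0]],.018)[0]
            b=onz(D[k],cv2.boxPoints(r),.018); b=b.mean(0),np.linalg.norm(b[1]-b[0]),np.linalg.norm(b[2]-b[1]),np.degrees(np.arctan2(*(b[1]-b[0])[1::-1]))%90
            i=[j for j in range(4) if np.hypot(*(p[:2]-near[j]))<.02]
            if i: P.append((i[0],k,r[0],p)); print(k,i,b[0][:2].round(4),np.round(b[1:],3))
    for i in range(4):
        g=[q for q in P if q[0]==i]
        if len(g)==2: print(i,'tri',[np.round(v,4) for v in tri(D['p1'],g[0][2],D['p0'],g[1][2])])
    pickle.dump(R,open('R.pkl','wb'))
E
python3 m.py
```

```text
a [0.4559 0.111 ] fin 64.5 size [70.9 77.9] [0.2 0.6] h 0.0815 gap 0.0293
b [ 0.3619 -0.2649] fin 117.0 size [80.8 65.8] [2.6 0.3] h 0.0565 gap 0.0099
c [ 0.456  -0.1216] fin 100.5 size [73.8 73.8] [1.8 0.5] h 0.0783 gap 0.0075
d [0.3925 0.2896] fin 141.8 size [64.5 67. ] [2.4 1.8] h 0.0332 gap 0.0094
p1 [3] [ 0.6309 -0.1001] [0.042 0.043 2.14 ]
p1 [2] [ 0.6294 -0.0225] [0.042 0.042 1.451]
p1 [1] [0.6216 0.054 ] [0.042 0.042 0.545]
p1 [0] [0.6252 0.1289] [4.2000e-02 4.4000e-02 8.8645e+01]
p0 [3] [ 0.6309 -0.1003] [4.1000e-02 4.2000e-02 8.9178e+01]
p0 [2] [ 0.6299 -0.0227] [4.2000e-02 4.3000e-02 8.8544e+01]
p0 [1] [0.6218 0.0525] [4.2000e-02 4.5000e-02 8.5343e+01]
1 tri [array([0.6219, 0.054 , 0.015 ]), np.float64(0.0002)]
2 tri [array([ 0.6299, -0.0224,  0.0175]), np.float64(0.0006)]
3 tri [array([ 0.6312, -0.1   ,  0.0175]), np.float64(0.0001)]
```

```bash
python3 - <<'E'
s=open('m.py').read()
s=s.replace("""m=((hsv[...,1]<70)).astype(np.uint8)*255""","""d=c['color'][...,0].astype(int)-c['color'][...,2]
    m=((d<DT)).astype(np.uint8)*255""").replace("H=dict","DT=18\nH=dict")
open('m.py','w').write(s)
E
python3 - <<'E'
from m import *
for n in 'ad': 
    c=D[n]['color'].astype(int); print([c[105,x].tolist() for x in range(205,305,8)])
S=env.camera('scene');c=S['color'].astype(int);print([c[153,x].tolist() for x in range(340,390,5)])
E
python3 m.py | grep fin
```

```text
[[131, 113, 93], [131, 111, 92], [134, 113, 95], [133, 114, 95], [190, 186, 183], [208, 204, 202], [209, 205, 203], [210, 206, 205], [205, 200, 198], [136, 118, 102], [133, 115, 98], [131, 113, 95], [132, 114, 96]]
[[135, 115, 96], [137, 117, 99], [136, 117, 97], [136, 117, 98], [137, 118, 100], [156, 152, 150], [214, 210, 209], [213, 209, 208], [211, 207, 205], [208, 203, 202], [177, 172, 170], [134, 115, 96], [134, 115, 96]]
[[88, 77, 61], [87, 75, 61], [85, 74, 59], [82, 78, 74], [67, 68, 66], [74, 68, 59], [81, 76, 68], [84, 71, 57], [83, 72, 57], [83, 71, 57]]
a [0.4551 0.1115] fin 69.6 size [40.5 40.8] [0.2 0.6] h 0.0176 gap 0.0032
b [ 0.3684 -0.2631] fin 111.2 size [40.9 40.1] [1.5 0.2] h 0.0333 gap 0.004
c [ 0.4552 -0.1226] fin 111.3 size [40.7 40.5] [1.9 0.3] h 0.0437 gap 0.0022
d [0.3997 0.287 ] fin 146.6 size [40.9 40.1] [2.1 0.3] h 0.0599 gap 0.0086
```

Heights and footprints agree with the description (a 18, b 33, c 44, d 60 mm; plate tops about 17.5 mm). Fin directions are clear for b, c and d, while a needs a closer look later. Starting with b, onto the second plate from the fan.

```bash
cat > pp.py <<'E'
from h import *
ROW=np.radians(91.5)
PL=dict(d=(.6247,.1278),c=(.6213,.0530),b=(.6293,-.0235),a=(.6307,-.1015))
GZ=dict(a=.000,b=.004,c=.012,d=.022)
def two(y): return [y-2*np.pi,y-np.pi,y,y+np.pi]
def pick(n,xy,fin):
    s,q,y=best_ik([*xy,.13],two(fin)); env.goto_joints(q)
    o=[np.pi,0,y]
    hit=env.line_to([*xy,GZ[n]],o,v=.2,guard=8)
    z0=env.get_eef_pos()[2]
    env.command_gripper(.2,40)
    print(n,'hit',hit,'z',round(z0,4),'w',env.get_width(),'F',env.get_gripper_force())
    env.line_to([*xy,.17],v=.25); print('w',env.get_width(),'F',env.get_gripper_force(),env.get_clock())
    return z0
def place(n,z0,xy=None):
    xy=xy or PL[n]
    s,q,y=best_ik([*xy,.17],two(ROW)); env.goto_joints(q)
    env.line_to([*xy,z0+.018+.008],[np.pi,0,y],v=.2)
    hit=env.line_to([*xy,z0+.018-.003],v=.02,guard=4)
    print('touch',hit,np.array(env.get_eef_pos()).round(4)[2]-z0)
    env.command_gripper(.8); env.line_to([*xy,.19],v=.25); print(env.get_clock())
E
python3 - <<'E'
from pp import *
R=pickle.load(open('R.pkl','rb'))
z=pick('b',*R['b']); place('b',z)
c=look((PL['b'][0],PL['b'][1]));pickle.dump(c,open('cb.pkl','wb'))
cv2.imwrite('pics/b1.png',c['color']);print(env.get_clock())
from m import sink
x,f,sz,*_=sink(c,proj(c,[*PL['b'],.052])[0],.052);print(x,np.degrees(f),sz)
E
```

```text
b hit False z 0.0048 w 0.46121083813825825 F 41.67762100696564
w 0.45418885063331077 F 40.87413668632507 9.0
touch True 0.018197696012417962
12.8583
13.3083
[ 0.62716846 -0.02524872] 91.93523633480072 [62.61663437 79.07541656]
```

View pics/b1.png

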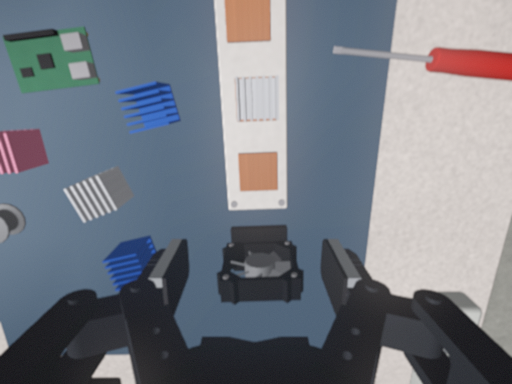

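b stands upright on the second plate (pixels cols 236–278, rows 76–122), with its fins along the row. Now its centring, measured in this same picture.

```bash
cat > chk.py <<'E'
from pp import *
def placed(c,xy,h):
    """sink on plate: non-white, non-copper blob inside the white strip"""
    z=.018+h; u,v=proj(c,[*xy,z])[0].astype(int)
    im=c['color'].astype(int); hsv=cv2.cvtColor(c['color'],40)
    m=((im.min(2)<THR)).astype(np.uint8)*255
    w=np.zeros_like(m);q=proj(c,[[xy[0]+a,xy[1]+b,z] for a,b in((-.027,-.027),(-.027,.027),(.027,.027),(.027,-.027))]).astype(np.int32)
    cv2.fillPoly(w,[q],255);m&=w
    m=cv2.morphologyEx(m,2,np.ones((3,3)))
    k=max(cv2.findContours(m,0,1)[0],key=cv2.contourArea)
    r=cv2.minAreaRect((onz(c,cv2.convexHull(k)[:,0],z)[:,:2]*1000).astype(np.float32)); return r
THR=195
E
python3 - <<'E'
from chk import *
c=pickle.load(open('cb.pkl','rb'))
im=c['color'].astype(int)
print(im[100,215:295,:].min(1).tolist());print(im[60:140,250].tolist()[::2])
import chk
for t in(190,200,210):chk.THR=t;print(placed(c,PL['b'],.034))
m=cv2.inRange(cv2.cvtColor(c['color'],40),(3,70,70),(18,255,255))
for q in cv2.findContours(m,0,1)[0]:
    if cv2.contourArea(q)>100: r=cv2.minAreaRect(q);print(r,onz(c,[r[0]],.018)[0].round(4))
E
```

```text
[108, 109, 109, 108, 112, 146, 194, 217, 219, 217, 218, 219, 218, 218, 219, 219, 217, 218, 217, 212, 202, 197, 194, 174, 164, 191, 207, 208, 205, 195, 179, 188, 203, 207, 206, 204, 198, 193, 203, 208, 207, 205, 205, 204, 206, 205, 204, 203, 203, 203, 205, 207, 206, 202, 199, 200, 204, 206, 207, 204, 197, 196, 201, 207, 213, 214, 214, 214, 214, 211, 193, 158, 119, 109, 108, 109, 107, 109, 106, 107]
[[214, 216, 219], [214, 216, 220], [214, 217, 220], [214, 216, 219], [214, 216, 219], [214, 216, 219], [214, 216, 219], [214, 216, 220], [208, 208, 210], [200, 197, 199], [204, 201, 199], [202, 199, 199], [202, 198, 198], [203, 199, 199], [205, 201, 201], [205, 201, 201], [205, 202, 202], [206, 204, 202], [208, 205, 204], [208, 205, 204], [208, 204, 204], [208, 205, 204], [208, 204, 204], [208, 205, 204], [208, 205, 204], [209, 205, 204], [208, 205, 204], [209, 204, 204], [208, 204, 203], [203, 200, 203], [183, 187, 201], [211, 214, 217], [216, 218, 221], [215, 217, 220], [214, 216, 219], [216, 218, 221], [216, 218, 221], [216, 218, 221], [217, 219, 222], [216, 218, 222]]
((613.1451416015625, -7.661112308502197), (6.905775547027588, 1.8427438735961914), 88.77066040039062)
((613.1115112304688, -23.03002166748047), (6.121642589569092, 39.35150146484375), 3.219325065612793)
((629.65673828125, -22.646406173706055), (41.25922393798828, 41.254608154296875), 1.5741773843765259)
((257.5, 171.5), (37.0, 37.0), 90.0) [ 0.631  -0.1001  0.018 ]
((247.0, 20.5), (41.0, 44.0), 90.0) [0.6212 0.0498 0.018 ]
```

By the wrist camera b sits at (0.6297, −0.0226), turned about 1.6°. The plate was measured at (0.6296, −0.0226), so it is centred. Next c, then a closer look at a's fins.

```bash
python3 - <<'E'
from pp import *
R=pickle.load(open('R.pkl','rb'))
z=pick('c',*R['c']); place('c',z)
c=look(R['a'][0],.13);pickle.dump(c,open('ca.pkl','wb'));print(env.get_clock())
from m import sink
u=proj(c,[*R['a'][0],.02])[0];x,f,sz,e,*_=sink(c,u,.02);print(x,np.degrees(f),sz,e)
u=u.astype(int);g=c['color'][max(u[1]-40,0):u[1]+40,u[0]-40:u[0]+40]
g=cv2.normalize(np.clip(g,180,220),None,0,255,32)
cv2.imwrite('pics/a1.png',np.hstack([cv2.resize(g,(400,400),interpolation=2),cv2.resize(c['color'],(400,400))]))
E
```

```text
c hit False z 0.0127 w 0.4626830669487215 F 41.16704821586609
w 0.4601017806359113 F 40.37878453731537 15.9833
touch True 0.018786001220708577
19.3833
20.0583
[0.45564285 0.11121094] 69.50654602050781 [40.45391846 40.75448608] (np.float64(0.18442437881813908), np.float64(1.188523983298089))
```

View pics/a1.png

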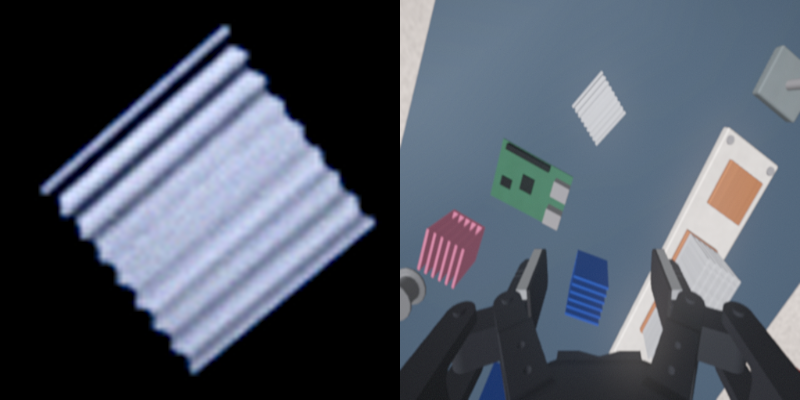

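From close by, a's nine fins run clearly from lower left to upper right (crop (45,190) to (230,30)), which matches the computed 69.5°. c stands on its plate in the right half at (705,270). Now a and d.

```bash
python3 - <<'E'
from chk import *
import chk
R=pickle.load(open('R.pkl','rb'))
z=pick('a',(.4556,.1112),np.radians(69.5))
w=env.get_width(); F=env.get_gripper_force()
if F<10: raise SystemExit('lost')
place('a',z)
z=pick('d',*R['d'])
if env.get_gripper_force()<10: raise SystemExit('lost')
place('d',z)
chk.THR=210
for n,h in dict(d=.062,c=.048,b=.034,a=.02).items():
    c=look(PL[n]);print(n,PL[n],np.round(sum(map(lambda t:list(np.atleast_1d(t)),placed(c,PL[n],h)),[]),1))
    cv2.imwrite(f'pics/f_{n}.png',c['color']); pickle.dump(c,open(f'f_{n}.pkl','wb'))
look((.45,0),.25)
S=env.camera('scene')['color'];T=env.camera('top')['color']
f=[cv2.resize(cv2.imread(f'pics/f_{n}.png'),(200,150)) for n in 'abcd']
cv2.imwrite('pics/final.png',np.vstack([np.hstack([cv2.resize(S[190:290,140:380],(800,333),interpolation=2)]),np.hstack(f)]));print(env.get_clock())
E
```

```text
a hit False z 0.0008 w 0.4554460945028214 F 41.75505816936493
w 0.46158879029750344 F 41.01548373699188 23.0
touch True 0.01872090904088686
26.6083
d hit False z 0.0227 w 0.4628936109652162 F 41.36580526828766
w 0.46357528482089205 F 40.556252002716064 30.075
touch True 0.018804602320148932
33.4833
d (0.6247, 0.1278) [625.9 129.9  39.2  39.3  89.7]
c (0.6213, 0.053) [622.8  54.4  39.7  40.2   0.9]
b (0.6293, -0.0235) [630.1 -22.5  41.4  41.6   1.5]
a (0.6307, -0.1015) [ 631.3 -100.8   42.5   43.7    1.9]
36.0667
```

View pics/final.png

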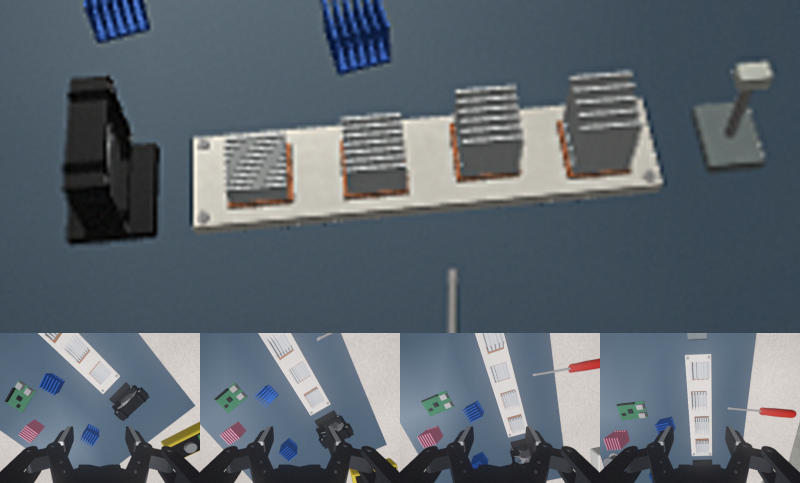

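The final picture runs a, b, c, d from the fan (100,160) to the post (735,110), rising in height. All four are upright with fins along the row, and copper shows around each base. Measured offsets from the plate centres are at most about 1.3 mm. The gripper is clear and the board has not been touched, so I am handing in.

```bash
python3 -c "
from rig import env
print(env.job_done())"
```

```text
the job is handed in; nothing more can be done
None
```

The four heat sinks stand centred (within about 1.3 mm) on the four plates, shortest next to the fan to tallest farthest away, fins along the row, and the job was handed in at about 36 s.

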